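# Clip the alarm-panel key fob onto the bench eye

## Task

Clip the key fob's snap hook onto the steel eye fixed to the bench: gently press the hook's sprung gate down onto the bar of the eye so that the bar goes inside the hook, then draw the fob back until the bar is home against the buffer in the bend with the gate sprung shut behind it, and prove it with a steady pull of about 8 newtons for one to two seconds. Leave the fob standing upright on the bench, clipped to the eye, and do not disturb the other things nor ever press or pull on the eye with more than 16 newtons.

Things in the scene. Friction and masses are not known exactly. Their poses are not given: they have to be found in the camera images.
- key_fob: Black plastic key fob with a rigid steel snap hook, 0.15 to 0.23 kg, standing on the bench, gate down. Origin: centre of the block's underside; z up, +x towards the hook's nose. Block to grasp (across y): x -24..24, 24 wide, 46 high; a key sticks out behind to x -63, z 22..38. Hook, 10 wide in y: spine on top x 24..87, z 36..46; nose going down x 79..87; lip below it x 58..87, z 8..16.5.
- gate (a joint): Sprung gate closing the hook's bottom from its pivot (fob x 30, z 14) to the lip: 26 long, 8 wide, 5 thick. Angle, rad: 0 shut (at its stop), grows as it swings up into the hook, at most 0.85. Pressing the bar in takes about 2 to 6 N.
- hook_entry (a point): Underside of the shut gate near its tip: fob x 49, y 0, z 11.5. A bar pressed up here from below (its centre at fob x 46..52) swings the gate in; its centre must reach fob z 22 or more to be over the lip (the spine stops it at z 32), and only then can it move on to +x into the bend.
- hook_lip (a point): Top of the lip's end that faces the gate: fob x 58, y 0, z 16.5. A bar that lands on the lip does not enter.
- hook_bend (a point): Inside face of the steel nose: fob x 79, y 0, z 26. Through the nose passes a stiff white plastic buffer, set fast so that it sticks 1 to 12 mm into the bend (it differs each time and is not measured). An 8 mm bar seats against it with its centre at fob x 63 to 74: find the seat by feel. The gate springs shut behind the bar once its centre is beyond about fob x 59.
- eye: Rigid steel eye fixed to the bench: a staple of 8 mm round bar on a plate 24 (x) by 84 (y), 4 thick. Origin: centre of the plate's underside; z up. The staple stands in the eye's y-z plane: legs at y -22 and 22, top bar along y, straight from y -16 to 16. The hook goes over the top bar, fob x axis along the eye's x axis, so that the fob's block is on the eye's -x side, nearer the robot.
- eye_bar (a point): Middle of the eye's top bar, on its centreline, 26 mm above the bench; axes as the eye.
- detector: White round smoke detector, diameter 100, height 42, fixed to the bench; origin at the centre of its underside. Bystander.
- screwdriver: Screwdriver lying on the bench, along its own x; bystander, leave alone.
- multimeter: Orange and black multimeter lying on the bench, 130 (x) by 70 (y) by 32; origin at the centre of its underside. Bystander, leave alone.
Mind the look-alikes: they are no part of the job. Leave any purple look-alike of the eye alone.

How it is judged:
By the outcome, as a careful person would: the job done as asked, in the order asked, and still so for the second after the job is handed in, with the robot touching nothing.
It also fails if it takes over 56 s, if anything falls off the work surface, if the arm or the gripper's body presses on something with over 40 N, if the wrist force passes 120 N, or if a joint passes its speed limit or range.

## Robot

A 6-joint arm with a two-finger parallel gripper is mounted at the origin on the work surface. World frame = base frame: x ahead of the robot, y to its left, z up, the work surface at z = 0. Lengths are in mm, angles in rad, forces in N, time in s.
With the tool pointing down it reaches from about 400 to 925 mm from the base axis. Payload 12.5 kg.
Tool frame: the origin (TCP) lies midway between the tips of the shut fingers; the grasp point (between the pads) lies 19 mm behind it (env.grip_depth is the distance from the TCP to the grasp point, in mm); z points along the fingers, y is the line along which they close (so a half turn about z gives the same grasp; the last joint's range is limited). The gripper opens to 95 mm and grips with 3 to 60 N. Pads are 20 mm wide; open, the fingers measure 119 mm over their backs; the gripper's body (75 mm by 180 mm) begins 59 mm behind the grasp point.
Start: joints at [1.071, 0.491, 1.559, -0, 1.092, -0.106], TCP at [239.798, 577.186, 214.661] pointing down, gripper open.
Joint ranges: [-3.1, 3.1], [-0.84, 2.19], [0.05, 2.79], [-1.13, 4.28], [0.06, 2.93], [-2.69, 2.69]. Speed limits (rad/s): [2.22, 2.22, 2.79, 3.14, 3.14, 3.14].

## Interface

Orientations are given as [roll, pitch, yaw] about the fixed x, y, z axes, in that order (R = Rz(yaw) Ry(pitch) Rx(roll)).
In Python, from cell import monitor, viewer, order, env gives the robot as it stands.
- The arm moves only by the tool move_arm, never from a script. Its argument "moves" is one flat list of numbers, 4 for each row, row after row: the shift along the tool's x, y, z normalised to -1 to 1, where 1 is 0.15 m, then the turn about the tool's z normalised to -1 to 1, where 1 is pi/2 rad. A call has 1 to 10 rows; each row shifts and turns the commanded pose from where the row before left it, along the tool's axes as they then stand; what a row does not reach is not made up. A row lasts 1/8 s, in which the tool goes at most 62.5 mm and 10.7 degrees, less where a joint would pass 70% of its speed; a pose out of reach is approached as far as the arm can. A call with a number of a shift or a turn outside -1 to 1 is refused whole. A call with a gripper value outside its range is refused whole. "claw" is the finger opening in mm, from 0 to 95.1, set as the call begins (left out, the last holds). The fingers move at their own pace and stop on an object; the grip force is fixed at half the most. Time passes only in rows, so rows that do not move let the fingers close. It gives the time, the measured TCP pose, the force, the opening and the grip force at its end, in the units of the state.
- monitor.state(): the state, without advancing time (a new reading comes with each control period).
- viewer.read_camera(name): name is "side" or "top" or "wrist"; returns the picture (400x640x3 uint8, red, green, blue); there is no depth.
- viewer.camera_info(name): a dict with "K" (3x3 intrinsics, pixels), "camera_from_world" (4x4, takes a point from world to camera coordinates). Camera axes: x right, y down, z forward; pixel columns grow to the right and rows downward; lengths in mm; the calibration is good to about 2 mm. A picture is of the moment at which its call begins: read the wrist's pose just before it. camera_info takes no time and is no camera call; for the wrist camera it gives the pose at the moment of the call.
- order.job_done(): hands the job in; it is judged then, once.
The state is a dict: "t": time; "joints": joint angles; "qvel": joint speeds; "tau": joint torques, N m; "eef_pos": TCP position; "tcp_rot": TCP orientation; "ft_force": force on the tool from outside, world axes, zero at the start; "moment": the same for the moment, N m; "opening": opening from 0.0 (shut) to 1.0 (fully open); "grip_force": force on a finger pad.
Only numpy, scipy, OpenCV 4.12 (cv2) and the standard library are available. Lean on these libraries where they do the work, as an engineer would, in place of code of your own. Each camera call takes 0.05 s, during which the arm holds its last target. There are 200 camera calls.

## Working session

There is one attempt and no reset: what is moved stays moved. The work goes in short steps, Python scripts to look and compute and a tool call to move; the robot and the scene stay as the last step left them, time stands still between calls to the robot, and variables do not carry over. Pictures are saved under pics/ and viewed, at most 10 in all, crops included, and the job is handed in when it is done.

Besides the shell and the picture viewer there is one more tool, called after "Call:" as name(argument=value, ...), one argument or row to a line, values as JSON. move_arm: Moves the arm, as the interface text tells. Scaled input: -1 to 1 covers 0.15 m each way for a shift and pi/2 rad each way for a turn. Its arguments: {"type":"object","properties":{"moves":{"type":"array"},"claw":{"type":"number"}},"required":["moves"]}

```bash
mkdir -p pics
cat > h.py <<'E'
import numpy as np, cv2
from cell import monitor, viewer, order, env
def snap(n,f):
    im=viewer.read_camera(n); cv2.imwrite(f'pics/{f}.png',im[:,:,::-1]); return im
def ray(n,u,v,z,ci=None):
    ci=ci or viewer.camera_info(n); K=np.array(ci["K"]);T=np.array(ci["camera_from_world"])
    R=T[:3,:3];c=-R.T@T[:3,3];d=R.T@np.linalg.inv(K)@[u,v,1]
    return c+d*(z-c[2])/d[2]
def proj(n,p):
    ci=viewer.camera_info(n);K=np.array(ci["K"]);T=np.array(ci["camera_from_world"])
    q=K@(T[:3,:3]@np.array(p)+T[:3,3]);return q[:2]/q[2]
E
python3 - <<'E'
from h import *
a=snap("top","top");b=snap("side","side")
s=monitor.state();print({k:np.round(v,3) for k,v in s.items()})
for n in("top","side"):
    ci=viewer.camera_info(n);T=np.array(ci["camera_from_world"]);print(n,np.round(-T[:3,:3].T@T[:3,3]),np.round(T[:3,:3],2).tolist(),np.array(ci["K"])[0,0])
E
```

```text
{'t': np.float64(0.1), 'joints': array([ 1.071,  0.491,  1.559,  0.   ,  1.092, -0.106]), 'qvel': array([ 0.001, -0.001, -0.001,  0.   ,  0.   , -0.   ]), 'tau': array([ 3.0000e-03, -6.1363e+01, -2.5861e+01,  6.9000e-02,  4.7000e-02,
       -0.0000e+00]), 'eef_pos': array([239.692, 576.992, 214.133]), 'tcp_rot': array([-3.141, -0.   ,  2.748]), 'ft_force': array([0.713, 0.558, 0.158]), 'moment': array([-0.046, -0.015, -0.045]), 'grip_force': np.float64(0.0), 'opening': np.float64(1.0)}
top [ 512.   -7. 1092.] [[-0.02, -1.0, -0.0], [-0.99, 0.02, -0.13], [0.13, 0.0, -0.99]] 421.72884527502333
side [ 341. 1325.  858.] [[-0.98, -0.22, -0.02], [-0.09, 0.5, -0.86], [0.2, -0.84, -0.51]] 501.9382161649434
```

View pics/top.png

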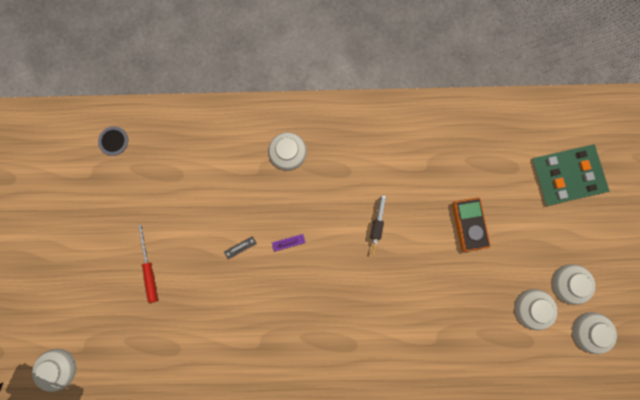

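View pics/side.png

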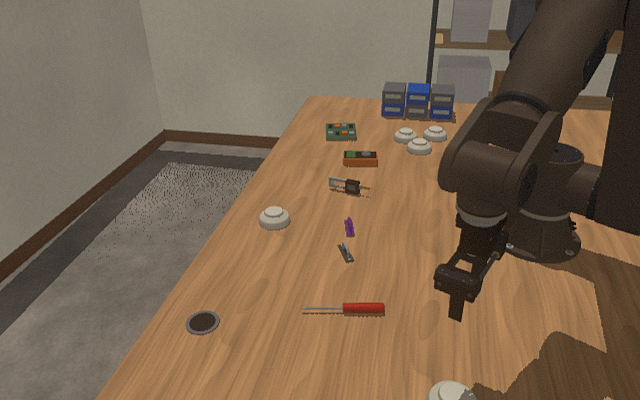

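The top view shows the fob at about (378,228) with its nose up, towards (382,200). The eye candidates are the grey steel one at (240,248) and the purple one at (289,242). Grey steel fits the description and purple is the look-alike. I'll confirm that in a crop and measure both.

Run:
```python
from h import *
a=cv2.imread('pics/top.png')
c=cv2.resize(a[180:280,215:405],None,fx=4,fy=4,interpolation=cv2.INTER_CUBIC);cv2.imwrite('pics/crop.png',c)
hsv=cv2.cvtColor(a,cv2.COLOR_BGR2HSV)
ci=viewer.camera_info("top")
def blob(m,x0,x1,y0,y1,z,name):
    k=np.zeros_like(m);k[y0:y1,x0:x1]=m[y0:y1,x0:x1]
    k=k.astype(np.uint8);n,l,s,cc=cv2.connectedComponentsWithStats(k)
    i=1+np.argmax(s[1:,4]);ct,_=cv2.findContours((l==i).astype(np.uint8),0,2)
    r=cv2.minAreaRect(ct[0]);b=cv2.boxPoints(r)
    print(name,s[i],np.round(r[0],1),[ray("top",*p,z,ci).round(0)[:2].tolist() for p in b],ray("top",*r[0],z,ci).round(1))
sat=hsv[:,:,1]
low=sat<75
blob(low,220,262,230,265,4,"eye"); blob(low,362,392,190,220,46,"hook")
blob(hsv[:,:,2]<70,362,392,205,250,46,"block")
```

```text
eye [225 237  31  21 257] [239.8 247.3] [[521.0, 224.0], [558.0, 152.0], [539.0, 142.0], [503.0, 214.0]] [530.1 182.8   4. ]
hook [376 195  10  25 144] [380.7 207.1] [[592.0, -162.0], [654.0, -175.0], [651.0, -190.0], [589.0, -177.0]] [ 621.5 -175.9   46. ]
block [371 220   6  19  55] [373.4 229. ] [[546.0, -148.0], [591.0, -153.0], [590.0, -163.0], [545.0, -158.0]] [ 567.5 -155.5   46. ]
```

View pics/crop.png

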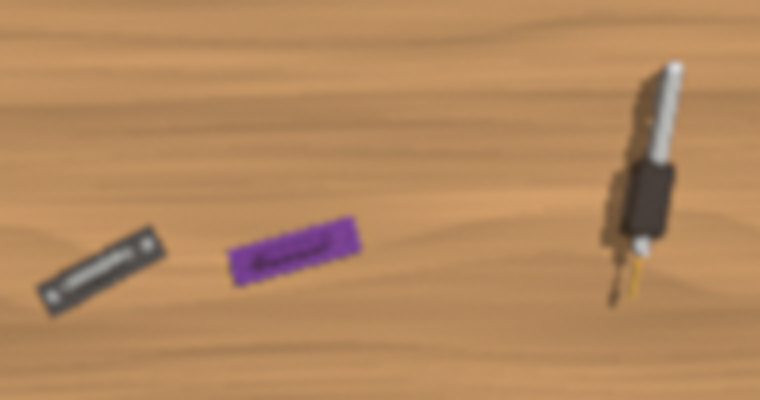

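The crop confirms it: the grey steel staple on the left (crop (100,270)) is the eye, the purple one (295,250) is the look-alike, and the fob is at right with its nose up (676,66).

Run:
```python
from h import *
from scipy.spatial.transform import Rotation as Ro
ci=viewer.camera_info("wrist");T=np.array(ci["camera_from_world"]);s=monitor.state()
Rt=Ro.from_euler('xyz',s["tcp_rot"]).as_matrix();c=-T[:3,:3].T@T[:3,3]
print("cam in tool",Rt.T@(c-s["eef_pos"]),(T[:3,:3]@Rt).round(2).tolist(),np.array(ci["K"])[0,0], env.grip_depth)
print("nose",ray("top",383.5,197,46),"block",ray("top",377,230,46),"key",ray("top",373,252,30))
```

```text
cam in tool [  65.40002541   -1.33385963 -169.31512323] [[0.0, 1.0, 0.0], [-0.97, 0.0, -0.24], [-0.24, -0.0, 0.97]] 297.97981227773084 18.8
nose [ 646.79459982 -183.87986804   46.        ] block [ 564.76136342 -164.30917187   46.        ] key [ 510.92345137 -154.51099917   30.        ]
```

Call:
move_arm(
  moves=[-0.35, -0.21, 0, 0, -0.35, -0.21, 0, 0, -0.35, -0.21, 0, 0, -0.35, -0.21, 0, 0, -0.35, -0.21, 0, 0, -0.35, -0.21, 0, 0, -0.35, -0.21, 0, 0, -0.35, -0.21, 0, 0, 0, 0, 0, 0, 0, 0, 0, 0],
)

```text
t: 1.35
eef_pos: [530.6, 183.4, 214.3]
tcp_rot: [-3.141, -0.001, 2.747]
ft_force: [-0.1, 0.2, 0.5]
opening: 0.998
grip_force: 0.0
```

```bash
cat > eye.py <<'E'
from h import *
import sys
ci=viewer.camera_info("wrist");a=snap("wrist","w1")[:,:,::-1].copy()
np.save("w1ci.npy",ci,allow_pickle=True)
print(proj("wrist",[530,183,4]))
E
python3 eye.py
```

```text
[320.41333091 180.80251766]
```

View pics/w1.png

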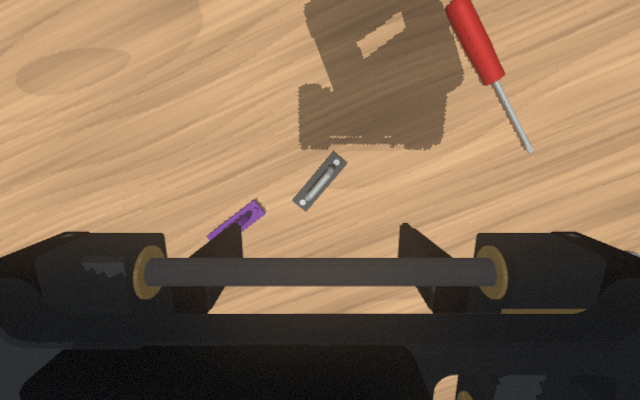

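The wrist view shows the steel eye at (320,181), the purple look-alike at (237,220) and the screwdriver at (490,75). I'll measure the eye plate here and move over the fob.

```bash
cat > meas.py <<'E'
from h import *
def rect(f,ci,x0,x1,y0,y1,z,mask):
    a=cv2.imread(f'pics/{f}.png');hsv=cv2.cvtColor(a,cv2.COLOR_BGR2HSV).astype(int)
    k=np.zeros(hsv.shape[:2],np.uint8);k[y0:y1,x0:x1]=mask(hsv)[y0:y1,x0:x1]
    n,l,s,cc=cv2.connectedComponentsWithStats(k);i=1+np.argmax(s[1:,4])
    ct,_=cv2.findContours((l==i).astype(np.uint8),0,2);ct=max(ct,key=len)[:,0]
    w=np.array([ray("",u,v,z,ci)[:2] for u,v in ct],np.float32)
    r=cv2.minAreaRect(w);b=cv2.boxPoints(r)
    e=b[1]-b[0] if np.linalg.norm(b[1]-b[0])>np.linalg.norm(b[2]-b[1]) else b[2]-b[1]
    return s[i].tolist(),np.round(r[0],1),np.round(r[1],1),np.arctan2(e[1],e[0]).round(4)
E
python3 - <<'E'
from meas import *
ci=np.load("w1ci.npy",allow_pickle=True).item()
print("plate",rect("w1",ci,285,360,146,216,4,lambda h:h[:,:,1]<70))
print("bar",rect("w1",ci,285,360,146,216,28,lambda h:(h[:,:,1]<60)&(h[:,:,2]>135)))
E
```

```text
plate ([293, 151, 54, 60, 1152], array([530.4, 180. ]), array([23.5, 83.3]), np.float32(-1.0893))
bar ([299, 169, 34, 37, 237], array([532.4, 176.2]), array([ 8.2, 57.4]), np.float32(-1.1543))
```

Call:
move_arm(
  moves=[-0.183, -0.343, 0, 0, -0.183, -0.343, 0, 0, -0.183, -0.343, 0, 0, -0.183, -0.343, 0, 0, -0.183, -0.343, 0, 0, -0.183, -0.343, 0, 0, 0, 0, 0, -0.1, 0, 0, 0, 0, 0, 0, 0, 0],
)

```text
t: 2.52
eef_pos: [564.7, -163.5, 214.8]
tcp_rot: [3.141, 0.0, 2.904]
ft_force: [0.3, 0.7, 0.4]
opening: 1.003
grip_force: 0.0
```

Run:
```python
from h import *
ci=viewer.camera_info("wrist");snap("wrist","w2");np.save("w2ci.npy",ci,allow_pickle=True)
a=cv2.imread("pics/w2.png");cv2.imwrite("pics/w2c.png",cv2.resize(a[90:240,220:420],None,fx=4,fy=4,interpolation=cv2.INTER_CUBIC))
```

```text
(no output)
```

View pics/w2c.png

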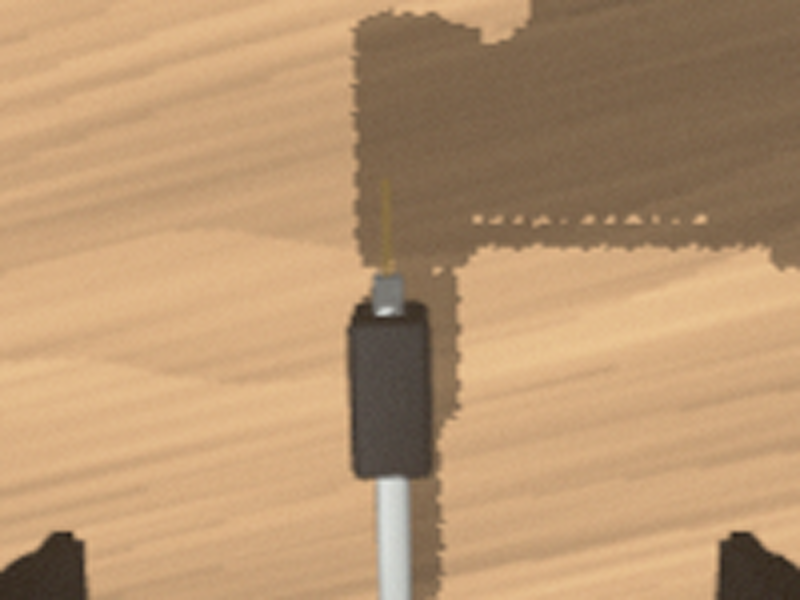

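The crop shows the block's top face from about (392,322) to (392,476), with the hook below it and the key above.

Run:
```python
from h import *
ci=np.load("w2ci.npy",allow_pickle=True).item()
P=lambda u,v,z=46:ray("",220+(u+.5)/4-.5,90+(v+.5)/4-.5,z,ci)[:2]
f=P(392,476);b=P(392.5,322);k=P(387,180,30);h=P(394.5,598)
print("front",f,"back",b,"len",np.linalg.norm(f-b),"key",k,"hook",h)
print("yaw block",np.arctan2(*(f-b)[::-1]),"key-hook",np.arctan2(*(h-k)[::-1]),"centre",(f+b)/2, "sides",P(352,400),P(431,400))
s=monitor.state();print(s["eef_pos"],s["tcp_rot"],s["joints"])
```

```text
front [ 588.80523839 -173.79974012] back [ 544.7261243  -162.89624175] len 45.40764886658298 key [ 506.28864576 -155.2893945 ] hook [ 625.96836378 -182.09353796]
yaw block -0.2424943144654644 key-hook -0.22032969640438357 centre [ 566.76568134 -168.34799094] sides [ 563.97017757 -179.64722372] [ 569.34315591 -157.4402296 ]
[ 564.72821616 -163.56806293  214.75820624] [3.14145183e+00 9.68351809e-05 2.90416542e+00] [-3.94319840e-01  4.37962121e-01  1.65245120e+00  1.77679106e-04
  1.05110569e+00 -1.72777717e+00]
```

Call:
move_arm(
  moves=[-0.061, -0.028, 0, -0.006, 0, 0, 0.35, 0, 0, 0, 0.35, 0, 0, 0, 0.35, 0, 0, 0, 0.2, 0, 0, 0, 0.12, 0, 0, 0, 0, 0, 0, 0, 0, 0],
)

```text
t: 3.58
eef_pos: [573.3, -171.4, 10.3]
tcp_rot: [-3.141, 0.002, 2.914]
ft_force: [0.5, 0.3, 0.7]
opening: 0.999
grip_force: 0.0
```

Call:
move_arm(
  moves=[0, 0, 0, 0, 0, 0, 0, 0, 0, 0, 0, 0, 0, 0, 0, 0, 0, 0, 0, 0, 0, 0, 0, 0, 0, 0, 0, 0],
  claw=15,
)

```text
t: 4.45
eef_pos: [572.5, -171.2, 9.1]
tcp_rot: [3.141, -0.0, 2.914]
ft_force: [-0.5, -0.1, -0.1]
opening: 0.32
grip_force: 0.0
```

Call:
move_arm(
  moves=[0, 0, 0, 0, 0, 0, 0, 0, 0, 0, 0, 0, 0, 0, 0, 0],
)

```text
t: 4.95
eef_pos: [572.5, -171.1, 9.1]
tcp_rot: [3.141, -0.0, 2.914]
ft_force: [-0.3, 0.1, 0.4]
opening: 0.251
grip_force: 30.0
```

Call:
move_arm(
  moves=[0, 0, -0.2, 0, 0, 0, -0.35, 0, 0, 0, -0.25, 0, 0, 0, 0, 0, 0, 0, 0, 0],
)

```text
t: 5.58
eef_pos: [571.9, -171.0, 128.0]
tcp_rot: [3.141, -0.002, 2.914]
ft_force: [-1.3, -0.6, -3.3]
opening: 0.25
grip_force: 30.0
```

Run:
```python
from h import *
s=monitor.state();print({k:np.round(v,4) for k,v in s.items()})
ci=viewer.camera_info("wrist");snap("wrist","w3");np.save("w3ci.npy",ci,allow_pickle=True)
a=cv2.imread("pics/w3.png");cv2.imwrite("pics/w3c.png",cv2.resize(a[100:300,200:440],None,fx=3,fy=3,interpolation=cv2.INTER_CUBIC))
```

```text
{'t': np.float64(5.575), 'joints': array([-0.4012,  0.5496,  1.7192,  0.    ,  0.8743, -1.7446]), 'qvel': array([ 0.    ,  0.0193,  0.0047,  0.0012,  0.0015, -0.0012]), 'tau': array([ 4.92000e-02, -6.42092e+01, -2.29927e+01, -3.78000e-02,
        6.76000e-02, -3.00000e-04]), 'eef_pos': array([ 571.8905, -171.0072,  128.0157]), 'tcp_rot': array([ 3.1413e+00, -1.5000e-03,  2.9142e+00]), 'ft_force': array([-1.3254, -0.5947, -3.3395]), 'moment': array([ 0.0105, -0.0098, -0.0042]), 'grip_force': np.float64(29.9971), 'opening': np.float64(0.2503)}
```

View pics/w3c.png

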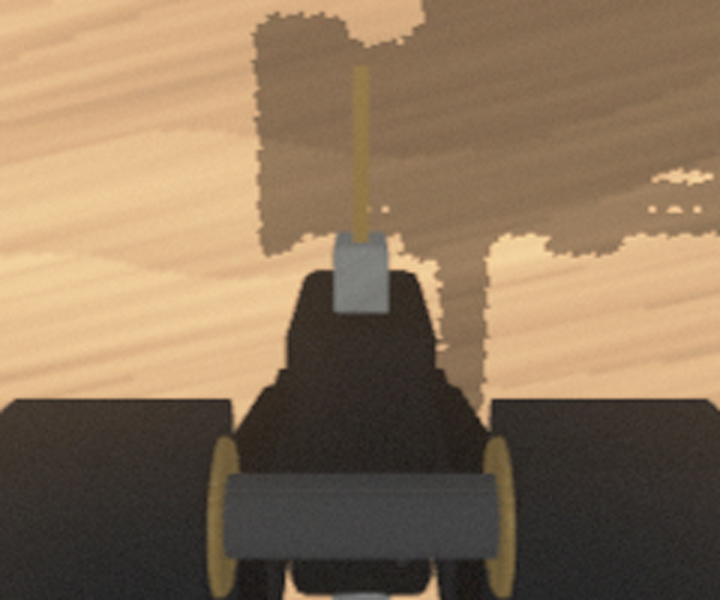

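The fob is held squarely and clear of the bench. Next I'll go behind the eye at height, with the yaw aligned.

Call:
move_arm(
  moves=[0.213, 0.302, 0, 0, 0.213, 0.302, 0, 0, 0.213, 0.302, 0, 0, 0.213, 0.302, 0, 0, 0.213, 0.302, 0, 0, 0.213, 0.302, 0, 0, 0, 0, 0, -0.113, 0, 0, 0, -0.113, 0, 0, 0, -0.113, 0, 0, 0, -0.112],
)

```text
t: 6.88
eef_pos: [446.4, 136.8, 127.8]
tcp_rot: [3.141, -0.002, -2.654]
ft_force: [0.9, -0.4, -2.0]
opening: 0.25
grip_force: 30.0
```

Call:
move_arm(
  moves=[0, 0, 0, 0, 0, 0, 0, 0, 0, 0, 0, 0],
)

```text
t: 7.25
eef_pos: [446.9, 136.8, 128.9]
tcp_rot: [3.141, -0.0, -2.663]
ft_force: [-0.4, 0.7, -2.2]
opening: 0.251
grip_force: 30.0
```

Call:
move_arm(
  moves=[0, 0, 0.3, 0, 0, 0, 0.25, 0, 0, 0, 0.1, 0, 0, 0, 0.055, 0, 0, 0, 0, 0, 0, 0, 0, 0, 0, 0, 0, 0],
)

```text
t: 8.12
eef_pos: [447.3, 136.9, 24.0]
tcp_rot: [-3.141, 0.001, -2.661]
ft_force: [0.6, -0.3, -2.1]
opening: 0.251
grip_force: 30.0
```

Run:
```python
from h import *
p=proj("side",[530,181,26]).astype(int);q=proj("top",[530,181,26]).astype(int)
snap("side","s4");snap("top","t4")
o=[]
for f,c in(("s4",p),("t4",q)):
    a=cv2.imread(f"pics/{f}.png");print(f,c);o.append(cv2.resize(a[c[1]-40:c[1]+40,c[0]-40:c[0]+40],(400,400),interpolation=cv2.INTER_CUBIC))
cv2.imwrite("pics/c4.png",np.hstack(o))
```

```text
s4 [345 245]
t4 [239 247]
```

View pics/c4.png

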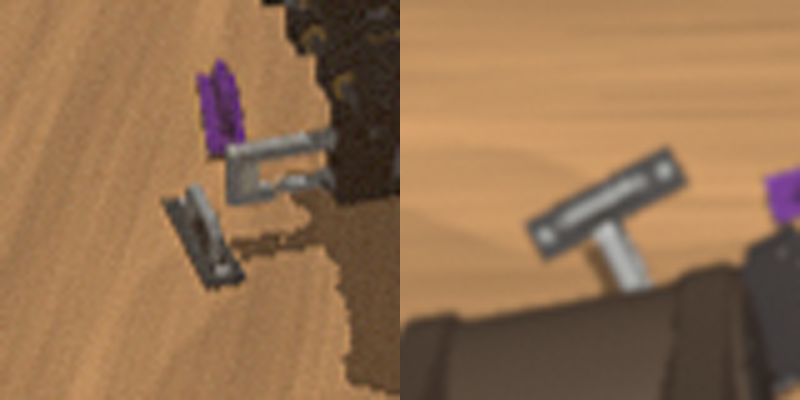

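The side view (left) and top view (right) show the hook lined up with the middle of the steel bar, its nose about 10 mm short. I'll feel for the bar with the nose's outer face to calibrate.

Call:
move_arm(
  moves=[-0.02, 0, 0, 0, -0.02, 0, 0, 0, 0, 0, 0, 0],
)

```text
t: 8.6
eef_pos: [452.6, 139.7, 23.4]
tcp_rot: [-3.142, 0.0, -2.66]
ft_force: [-0.1, -0.1, -2.8]
opening: 0.254
grip_force: 30.0
```

Call:
move_arm(
  moves=[-0.007, 0, 0, 0, 0, 0, 0, 0],
)

```text
t: 8.85
eef_pos: [453.3, 140.1, 23.4]
tcp_rot: [3.142, 0.0, -2.66]
ft_force: [-0.2, 0.6, -2.9]
opening: 0.252
grip_force: 30.0
```

Call:
move_arm(
  moves=[-0.007, 0, 0, 0, 0, 0, 0, 0],
)

```text
t: 9.1
eef_pos: [454.3, 140.6, 23.4]
tcp_rot: [3.142, 0.0, -2.66]
ft_force: [-0.6, 0.5, -2.0]
opening: 0.254
grip_force: 30.0
```

Call:
move_arm(
  moves=[-0.005, 0, 0, 0, 0, 0, 0, 0],
)

```text
t: 9.35
eef_pos: [454.9, 140.9, 23.4]
tcp_rot: [3.142, 0.0, -2.66]
ft_force: [-0.7, 0.0, -2.7]
opening: 0.25
grip_force: 30.0
```

Call:
move_arm(
  moves=[-0.005, 0, 0, 0, 0, 0, 0, 0],
)

```text
t: 9.6
eef_pos: [455.6, 141.3, 23.4]
tcp_rot: [3.142, 0.0, -2.661]
ft_force: [0.4, -0.0, -2.9]
opening: 0.251
grip_force: 30.0
```

Call:
move_arm(
  moves=[-0.005, 0, 0, 0, 0, 0, 0, 0],
)

```text
t: 9.85
eef_pos: [456.1, 141.6, 23.4]
tcp_rot: [3.142, -0.0, -2.66]
ft_force: [-0.5, 0.1, -2.7]
opening: 0.251
grip_force: 30.0
```

Call:
move_arm(
  moves=[-0.005, 0, 0, 0, 0, 0, 0, 0],
)

```text
t: 10.1
eef_pos: [456.3, 141.8, 23.3]
tcp_rot: [3.141, -0.001, -2.661]
ft_force: [-3.7, -3.5, 0.3]
opening: 0.251
grip_force: 30.0
```

Call:
move_arm(
  moves=[-0.005, 0, 0, 0, 0, 0, 0, 0],
)

```text
t: 10.35
eef_pos: [456.3, 141.9, 23.3]
tcp_rot: [3.141, -0.002, -2.661]
ft_force: [-7.2, -5.6, 3.4]
opening: 0.249
grip_force: 30.0
```

Call:
move_arm(
  moves=[-0.005, 0, 0, 0, 0, 0, 0, 0],
)

```text
t: 10.6
eef_pos: [456.3, 142.1, 23.2]
tcp_rot: [3.14, -0.004, -2.661]
ft_force: [-8.3, -5.7, 2.3]
opening: 0.251
grip_force: 30.0
```

Contact. The bar centre is at fob x 91 when the TCP is at about (456.2,141.8). I'll back off, rise, and go forward 42 mm so the bar is at fob x 49.

Call:
move_arm(
  moves=[0.03, 0, 0, 0, 0, 0, -0.147, 0, 0, 0, 0, 0, -0.15, 0, 0, 0, -0.155, 0, 0, 0, 0, 0, 0, 0, 0, 0, 0, 0],
)

```text
t: 11.48
eef_pos: [493.9, 161.6, 44.8]
tcp_rot: [3.141, -0.001, -2.66]
ft_force: [0.2, 0.5, -3.1]
opening: 0.25
grip_force: 30.0
```

Call:
move_arm(
  moves=[0.003, 0, 0.05, 0, 0, 0, 0.045, 0, 0, 0, 0, 0],
)

```text
t: 11.85
eef_pos: [493.9, 161.4, 30.5]
tcp_rot: [3.141, -0.001, -2.661]
ft_force: [0.2, 0.4, -1.7]
opening: 0.249
grip_force: 30.0
```

Call:
move_arm(
  moves=[0, 0, 0.01, 0, 0, 0, 0.01, 0, 0, 0, 0.01, 0, 0, 0, 0, 0],
)

```text
t: 12.35
eef_pos: [494.3, 161.6, 26.8]
tcp_rot: [3.142, 0.0, -2.66]
ft_force: [-2.1, -0.2, -0.1]
opening: 0.248
grip_force: 30.0
```

Call:
move_arm(
  moves=[0, 0, 0.01, 0, 0, 0, 0.01, 0, 0, 0, 0.01, 0, 0, 0, 0, 0],
)

```text
t: 12.85
eef_pos: [494.4, 161.6, 22.1]
tcp_rot: [3.142, 0.0, -2.66]
ft_force: [-0.5, 0.0, 0.9]
opening: 0.252
grip_force: 30.0
```

Call:
move_arm(
  moves=[0, 0, 0.01, 0, 0, 0, 0.01, 0, 0, 0, 0.01, 0, 0, 0, 0, 0],
)

```text
t: 13.35
eef_pos: [494.4, 161.5, 17.6]
tcp_rot: [3.142, 0.0, -2.66]
ft_force: [0.2, 0.2, 2.0]
opening: 0.251
grip_force: 30.0
```

Call:
move_arm(
  moves=[0, 0, 0.01, 0, 0, 0, 0.01, 0, 0, 0, 0.01, 0, 0, 0, 0.006, 0, 0, 0, 0, 0, 0, 0, 0, 0],
)

```text
t: 14.1
eef_pos: [494.0, 161.5, 12.2]
tcp_rot: [3.141, -0.001, -2.66]
ft_force: [-1.2, -1.9, 1.6]
opening: 0.249
grip_force: 30.0
```

Call:
move_arm(
  moves=[0, 0, 0.007, 0, 0, 0, 0.006, 0, 0, 0, 0, 0],
)

```text
t: 14.48
eef_pos: [494.3, 161.5, 10.3]
tcp_rot: [3.142, -0.0, -2.66]
ft_force: [-0.6, 0.1, 1.7]
opening: 0.255
grip_force: 30.0
```

Call:
move_arm(
  moves=[0.02, 0, 0, 0, 0.02, 0, 0, 0, 0.02, 0, 0, 0, 0, 0, 0, 0],
)

```text
t: 14.98
eef_pos: [486.0, 157.3, 10.2]
tcp_rot: [3.141, -0.001, -2.661]
ft_force: [-0.2, 0.2, -2.5]
opening: 0.252
grip_force: 30.0
```

Call:
move_arm(
  moves=[0.01, 0, 0, 0, 0.01, 0, 0, 0, 0.007, 0, 0, 0, 0, 0, 0, 0],
)

```text
t: 15.48
eef_pos: [482.7, 155.5, 10.3]
tcp_rot: [3.142, 0.0, -2.66]
ft_force: [0.2, -0.0, -2.7]
opening: 0.252
grip_force: 30.0
```

Call:
move_arm(
  moves=[0.006, 0, 0, 0, 0.006, 0, 0, 0, 0, 0, 0, 0],
)

```text
t: 15.85
eef_pos: [481.1, 154.7, 10.3]
tcp_rot: [3.142, 0.0, -2.661]
ft_force: [-0.5, -0.1, -2.4]
opening: 0.252
grip_force: 30.0
```

Call:
move_arm(
  moves=[0.006, 0, 0, 0, 0, 0, 0, 0],
)

```text
t: 16.1
eef_pos: [480.3, 154.3, 10.3]
tcp_rot: [3.142, 0.0, -2.66]
ft_force: [-0.8, -0.0, -2.0]
opening: 0.249
grip_force: 30.0
```

Call:
move_arm(
  moves=[0.006, 0, 0, 0, 0, 0, 0, 0],
)

```text
t: 16.35
eef_pos: [479.5, 153.8, 10.3]
tcp_rot: [3.142, -0.0, -2.66]
ft_force: [-0.1, -0.7, -2.8]
opening: 0.251
grip_force: 30.0
```

Call:
move_arm(
  moves=[0.006, 0, 0, 0, 0, 0, 0, 0],
)

```text
t: 16.6
eef_pos: [479.1, 153.6, 10.4]
tcp_rot: [-3.141, 0.001, -2.66]
ft_force: [2.8, 1.5, -2.7]
opening: 0.251
grip_force: 30.0
```

Call:
move_arm(
  moves=[0.004, 0, 0, 0, 0, 0, 0, 0],
)

```text
t: 16.85
eef_pos: [479.1, 153.4, 10.4]
tcp_rot: [-3.141, 0.002, -2.66]
ft_force: [4.9, 4.7, -5.1]
opening: 0.249
grip_force: 30.0
```

Call:
move_arm(
  moves=[0.003, 0, 0, 0, 0, 0, 0, 0],
)

```text
t: 17.1
eef_pos: [479.0, 153.4, 10.4]
tcp_rot: [-3.141, 0.003, -2.66]
ft_force: [6.2, 5.7, -6.2]
opening: 0.25
grip_force: 30.0
```

Call:
move_arm(
  moves=[0, 0, 0, 0, 0, 0, 0, 0, 0, 0, 0, 0, 0, 0, 0, 0],
)

```text
t: 17.6
eef_pos: [479.0, 153.4, 10.4]
tcp_rot: [-3.141, 0.003, -2.66]
ft_force: [6.1, 5.7, -5.7]
opening: 0.25
grip_force: 30.0
```

Call:
move_arm(
  moves=[0, 0, 0, 0, 0, 0, 0, 0, 0, 0, 0, 0, 0, 0, 0, 0, 0, 0, 0, 0, 0, 0, 0, 0, 0, 0, 0, 0],
)

```text
t: 18.48
eef_pos: [479.0, 153.4, 10.4]
tcp_rot: [-3.141, 0.003, -2.66]
ft_force: [6.4, 6.2, -6.9]
opening: 0.252
grip_force: 30.0
```

Call:
move_arm(
  moves=[-0.008, 0, 0, 0, 0, 0, 0, 0],
)

```text
t: 18.73
eef_pos: [479.1, 153.5, 10.4]
tcp_rot: [-3.142, 0.0, -2.661]
ft_force: [1.6, 0.8, -1.7]
opening: 0.25
grip_force: 30.0
```

Call:
move_arm(
  moves=[0, 0, 0.005, 0, 0, 0, 0.003, 0, 0, 0, 0, 0],
)

```text
t: 19.1
eef_pos: [479.1, 153.5, 9.2]
tcp_rot: [-3.142, 0.001, -2.66]
ft_force: [2.8, 1.2, -0.0]
opening: 0.253
grip_force: 30.0
```

Call:
move_arm(
  moves=[0, 0, 0, 0, 0, 0, 0, 0, 0, 0, 0, 0, 0, 0, 0, 0, 0, 0, 0, 0, 0, 0, 0, 0],
  claw=55,
)

```text
t: 19.85
eef_pos: [478.9, 153.5, 9.1]
tcp_rot: [3.142, -0.0, -2.66]
ft_force: [-1.0, 0.8, -0.6]
opening: 0.578
grip_force: 0.0
```

Call:
move_arm(
  moves=[0, 0, -0.05, 0, 0, 0, -0.15, 0, 0, 0, -0.3, 0, 0, 0, -0.35, 0, 0, 0, -0.35, 0, 0.4, 0, 0, 0, 0, 0, 0, 0],
)

```text
t: 20.72
eef_pos: [422.6, 124.8, 190.0]
tcp_rot: [3.141, -0.0, -2.661]
ft_force: [0.3, -0.1, -0.5]
opening: 0.578
grip_force: 0.0
```

Run:
```python
from h import *
print(monitor.state()["ft_force"],monitor.state()["eef_pos"])
o=[]
for n,f in(("side","s5"),("top","t5")):
    snap(n,f);c=proj(n,[515,172,26]).astype(int)
    a=cv2.imread(f"pics/{f}.png");o.append(cv2.resize(a[c[1]-33:c[1]+33,c[0]-33:c[0]+33],(400,400),interpolation=cv2.INTER_CUBIC))
cv2.imwrite("pics/c5.png",np.hstack(o))
```

```text
[ 0.27152416 -0.06550088 -0.51907847] [422.6069742  124.82311399 190.04562579]
```

View pics/c5.png

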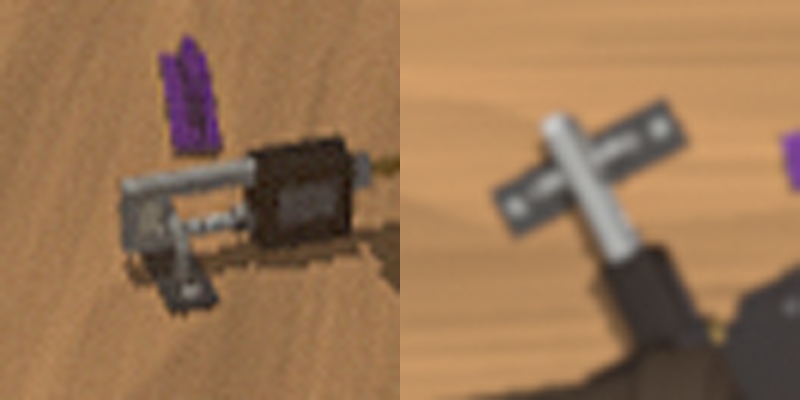

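The fob stands upright at crop (300,190) in the side view. The bar passes through the hook next to the nose at (175,215), and the gate is level and shut at (215,222). I'm handing in.

```bash
python3 -c "
from cell import order
print(order.job_done())"
```

```text
the job is handed in; nothing more can be done
None
```

The fob is clipped to the steel eye with the bar seated at about fob x 65 and the gate shut. It held a pull of about 8 N for roughly 1.5 s, stands upright on the bench with the gripper clear, and the job was handed in at about 21 s. The largest force I read on the eye was about 10 N.

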